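# Seat the silver lens in the tester and start the test

## Robot

A 7-joint arm with a two-finger parallel gripper is mounted at the origin on the work surface. World frame = base frame: x ahead of the robot, y to its left, z up, the work surface at z = 0. Lengths are in m, angles in degrees, forces in N, time in s.
With the tool pointing down it reaches from about 0.4 to 0.875 m from the base axis. Payload 6.5 kg.
Tool frame: the origin (TCP) lies midway between the tips of the shut fingers; the grasp point (between the pads) lies 19 mm behind it; z points along the fingers, y is the line along which they close (so a half turn about z gives the same grasp; the last joint's range is limited). The gripper opens to 85 mm and grips with 20 to 120 N. Pads are 22 mm wide; open, the fingers measure 114 mm over their backs; the gripper's body (76 mm by 85 mm) begins 54 mm behind the grasp point. The pads swing forward as they close: fully open they stand 13 mm farther back than shut.
Start: joints at [59.576, 30.733, -0.252, 88.115, 0.149, 61.152, -4.079], TCP at [0.291, -0.581, 0.231] pointing down, gripper open.
Joint ranges: [-154.64, 154.64], [-21.42, 123.67], [-72.66, 72.17], [13.99, 137.28], [-74.86, 254.86], [10.95, 109.41], [-158.01, 158.01]. Speed limits (degrees/s): [136.94, 136.94, 180, 180, 180, 180, 180].

## Interface

Orientations are given as [roll, pitch, yaw] about the fixed x, y, z axes, in that order (R = Rz(yaw) Ry(pitch) Rx(roll)).
In Python, from rig import readout, vision, env gives the robot as it stands. The module is installed in compiled form; this text tells all that it offers.
- The arm moves only by the tool jog_arm, never from a script. Its arguments are lists of equal length, an entry for each row: "xyz": the shift along the world's x, y, z in units of 50 cm (1.0 is 50 cm), a list of three; "rotation": the turn, a rotation vector about the world's x, y, z in units of 30 degrees (1.0 is 30 degrees), a list of three; "hand": the closure, from -1 (fully open) to 1 (shut). A call has 1 to 8 rows; each row shifts and turns the commanded pose from where the row before left it; what a row does not reach is not made up. A row lasts 1/8 s, in which the tool goes at most 62.5 mm and 10.7 degrees, less where a joint would pass 70% of its speed; a pose out of reach is approached as far as the arm can. A call with a number of a shift or a turn outside -1 to 1 is refused whole. A call with a gripper value outside its range is refused whole. The fingers move at their own pace and stop on an object; "newtons" is the grip in N (left out, the last holds). Time passes only in rows, so rows that do not move let the fingers close. It gives the time, the measured TCP pose, the force, the opening and the grip force at its end, in the units of the state.
- readout.state(): the state, without advancing time (a new reading comes with each control period).
- vision.snapshot(name): name is "scene" or "top"; returns a dict with "img" (400x640x3 uint8, blue, green, red), "depth" (400x640 float32, m along the optical axis (not along the pixel's ray), 0 where there is no reading), "fov_y" (degrees; the focal length in pixels is half the picture's height over the tangent of half this angle, whatever the lens; pixels are square), "cx", "cy" (the principal point, pixels), "D" ([k1, k2, p1, p2, k3] as OpenCV has them; the pictures are not rectified), "extrinsics" (4x4, takes a point from world to camera coordinates). Camera axes: x right, y down, z forward; pixel columns grow to the right and rows downward; lengths in m; the calibration is good to about 2 mm. A picture is of the moment at which its call begins.
- env.sign_off(): hands the job in; it is judged then, once.
Trained networks look in a picture, given as the dict that the camera call returned (one of the last four; its "shot" number tells which), for a name from the list of things; names that differ only in an ending like _2 or _b are one class to them, and where a whole thing is asked for, a point or a joint stands for the part that bears it (a point fixed in the world has none). Each returns a list of dicts, best first, with "score" (0 to 1); they miss things now and then, are a little off and sometimes report something else, mostly with a low value. They report only what shows in the picture. A call takes as long as a camera call.
- vision.recognise(label, picture): "at" ([x, y, z] in m, in world coordinates, good to about 4 mm: the middle of the surface that is visible of it).
- vision.trace(label, picture): "mask" (400x640 bool, what is visible of it).
The state is a dict: "time": time; "joint_pos": joint angles; "qd": joint speeds; "tau": joint torques, N m; "ee_pos": TCP position; "tool_rot": TCP orientation; "ft_force": force on the tool from outside, world axes, zero at the start; "ft_torque": the same for the moment, N m; "gripper_width": finger opening in m; "grip_force": force on a finger pad.
Only numpy, scipy, OpenCV 4.12 (cv2) and the standard library are available. Lean on these libraries where they do the work, as an engineer would, in place of code of your own. Each camera call takes 0.05 s, during which the arm holds its last target. There are 200 camera calls.

## Task

Gently push the silver lens along the counter into the V stop of the lens tester until it rests against both blue walls, over the light window; keep it upright and never grip or lift it. Then press the tester's green button all the way down and let it come back up, with the lens still in place; do not press it before the lens is home. Leave everything else on the counter where it is.

Things in the scene. Friction and masses are not known exactly. Their poses are not given: they have to be found in the camera images.
- lens: The silver rangefinder lens, standing upright on its rear end: a knurled aluminium ring 58 mm in diameter from the counter up to 20 mm, a 48 mm barrel from 20 to 40 mm and a 53 mm front rim from 40 to 48 mm; weighs about 0.17 to 0.31 kg. Origin: centre of its underside, z up; round, so its yaw does not matter.
- tester: The lens tester, fixed on the counter. Origin: at the seat, on the counter; +x points from the seat into the tester, away from the V's open mouth. Behind the V is a grey housing, x 52 to 132 mm, y -120 to 120 mm, 40 mm high, with a screen on top, a 12 mm high metal stub at x 90, y 85 mm and the green button at x 90, y -80 mm.
- seat (a point): The seat: centre of the round light window, flush with the counter; axes as the tester's. Two blue upright walls, 22 mm high and 10 mm thick, at 45 degrees either side of +x, form the V: inner faces 29 mm from the seat, meeting 41 mm beyond it; the mouth, level with the seat, is 80 mm wide. A lens centred here touches both walls.
- test_button_top (a point): Centre of the top face of the green push button, 28 mm in diameter, on the tester's housing; it is pressed straight down.
- test_button (a joint): Travel of the green button: 0 m up, 0.006 m fully down; a spring pushes it back up, 5 N holds it fully down.
- hood: Bystander: yellow plastic lens hood, an open cone 66 mm across the top and 34 mm high. Origin: centre of its underside.
- eyecup: Bystander: black rubber eyecup on a rigid dark base, 48 mm across, 26 mm high. Origin: centre of its underside.
- filter_case: Bystander: round chrome filter case, 66 mm across, 20 mm high. Origin: centre of its underside.
- black_lens: Bystander: black lens standing upright, 60 mm across, 55 mm high. Origin: centre of its underside.
- brush: Bystander: cleaning brush lying down, 160 mm long. Origin: within the tool at counter height.
- screwdriver: Bystander: screwdriver lying down, 150 mm long. Origin: within the tool at counter height.

How it is judged:
By the outcome, as a careful person would: the job done as asked, in the order asked, and still so for the second after the job is handed in, with the robot touching nothing.
It also fails if it takes over 56 s, if anything falls off the work surface, if the arm or the gripper's body presses on something with over 40 N, if the wrist force passes 120 N, or if a joint passes its speed limit or range.

## Working session

There is one attempt and no reset: what is moved stays moved. The work goes in short steps, Python scripts to look and compute and a tool call to move; the robot and the scene stay as the last step left them, time stands still between calls to the robot, and variables do not carry over. Pictures are saved under pics/ and viewed, at most 10 in all, crops included, and the job is handed in when it is done.

Besides the shell and the picture viewer there is one more tool, called after "Emit:" in YAML: its name, and indented under it one key for each argument. jog_arm: Moves the arm, as the interface text tells. Its arguments: {"type":"object","properties":{"xyz":{"type":"array","items":{"type":"array","items":{"type":"number"}}},"rotation":{"type":"array","items":{"type":"array","items":{"type":"number"}}},"hand":{"type":"array","items":{"type":"number"}},"newtons":{"type":"number"}},"required":["xyz","rotation","hand"]}

```bash
mkdir -p pics
cat > h.py <<'E'
import numpy as np, cv2
from rig import readout, vision, env
def K(p):
    f=200/np.tan(np.radians(p['fov_y'])/2); return np.array([[f,0,p['cx']],[0,f,p['cy']],[0,0,1.]])
def world(p,uv,z=None,depth=None):
    "pixels -> world, on plane z or by depth"
    uv=np.asarray(uv,float).reshape(-1,1,2)
    r=cv2.undistortPoints(uv,K(p),np.array(p['D'],float)).reshape(-1,2); r=np.c_[r,np.ones(len(r))]
    E=np.array(p['extrinsics']);R,t=E[:3,:3],E[:3,3]; c=-R.T@t; d=r@R
    s=((z-c[2])/d[:,2]) if depth is None else np.asarray(depth)
    return c+d*s[:,None]
def pix(p,P):
    E=np.array(p['extrinsics']); return cv2.projectPoints(np.asarray(P,float).reshape(-1,3),cv2.Rodrigues(E[:3,:3])[0],E[:3,3],K(p),np.array(p['D'],float))[0].reshape(-1,2)
def cloud(p,m):
    v,u=np.nonzero(m&(p['depth']>0)); return world(p,np.c_[u,v],depth=p['depth'][v,u])
E
python3 - <<'E'
from h import *
np.set_printoptions(precision=4,suppress=True)
s=readout.state();print({k:s[k] for k in('time','ee_pos','tool_rot','ft_force','gripper_width')})
for n in('scene','top'):
    p=vision.snapshot(n);cv2.imwrite(f'pics/{n}0.png',p['img'])
    E=np.array(p['extrinsics']);print(n,p['fov_y'],-E[:3,:3].T@E[:3,3])
    for l in('lens','tester','seat','test_button_top','hood','eyecup','filter_case','black_lens','brush','screwdriver'):
        for d in vision.recognise(l,p)[:2]: print(l,round(d['score'],2),np.array(d['at']),pix(p,d['at'])[0].round())
E
```

```text
{'time': 0.0, 'ee_pos': array([ 0.291 , -0.5805,  0.2304]), 'tool_rot': array([-179.9014,    0.0091,   26.6333]), 'ft_force': array([ 0.3883, -0.0089, -0.1999]), 'gripper_width': 0.08544316377141943}
scene 53.02631874252702 [ 0.9823 -0.3727  0.9262]
lens 0.61 [0.4367 0.0064 0.0497] [295. 174.]
tester 0.56 [ 0.6353 -0.0144  0.0385] [339. 227.]
seat 0.58 [ 0.6337 -0.0117  0.0387] [339. 226.]
test_button_top 0.55 [0.48   0.4627 0.0181] [414. 111.]
test_button_top 0.46 [ 0.6381 -0.078   0.0611] [321. 239.]
hood 0.69 [0.5895 0.3563 0.0172] [418. 148.]
hood 0.21 [0.4366 0.0057 0.0477] [294. 174.]
eyecup 0.7 [ 0.4385 -0.2785  0.0146] [211. 242.]
filter_case 0.97 [ 0.6143 -0.35    0.0188] [226. 310.]
black_lens 0.72 [0.4537 0.2641 0.0443] [365. 132.]
black_lens 0.49 [ 0.6158 -0.3474  0.0207] [227. 310.]
screwdriver 0.78 [ 0.445  -0.4252  0.0193] [162. 279.]
top 50.31640103520302 [0.4714 0.0044 1.2847]
lens 0.82 [0.4254 0.0143 0.0489] [315. 251.]
lens 0.49 [0.597  0.3586 0.0296] [197. 195.]
tester 0.63 [ 0.6244 -0.0016  0.0389] [319. 183.]
seat 0.81 [0.6295 0.0039 0.0407] [317. 181.]
hood 0.63 [0.5955 0.3581 0.032 ] [197. 195.]
hood 0.37 [ 0.446  -0.424   0.0201] [463. 240.]
eyecup 0.75 [ 0.4413 -0.2819  0.0138] [414. 243.]
eyecup 0.36 [ 0.6296 -0.0775  0.065 ] [345. 179.]
filter_case 0.82 [ 0.6111 -0.352   0.0169] [436. 186.]
black_lens 0.82 [0.4409 0.2721 0.054 ] [225. 247.]
brush 0.95 [0.4781 0.47   0.0175] [161. 236.]
brush 0.58 [ 0.4423 -0.2849  0.0169] [415. 243.]
screwdriver 0.62 [ 0.4473 -0.4228  0.0218] [462. 240.]
```

View pics/top0.png

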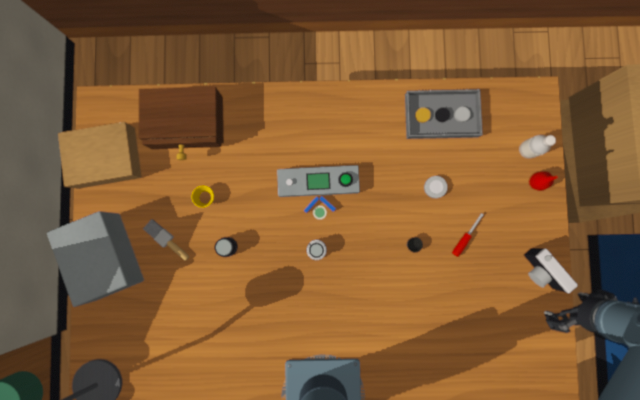

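View pics/scene0.png

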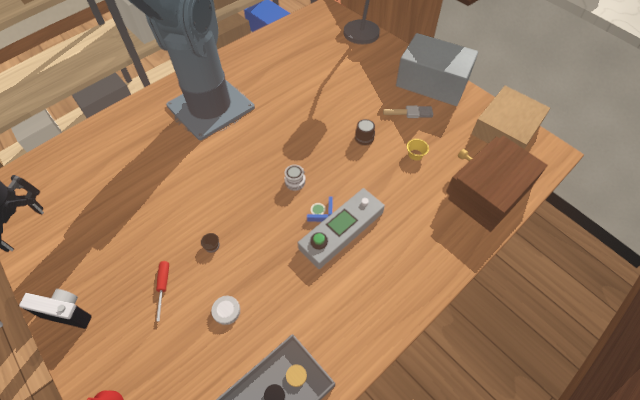

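The top view shows the lens at about (316,250), the V with its window at (320,212), the green button at (345,179) and the stub at (290,182). The scene view shows the same layout: lens at (294,176), window at (318,210), button at (319,239).

Run:
```python
from h import *
np.set_printoptions(precision=4,suppress=True)
P={n:vision.snapshot(n) for n in('top','scene')}
rays={}
for n,p in P.items():
    hsv=cv2.cvtColor(p['img'],cv2.COLOR_BGR2HSV)
    c=[(345,179)] if n=='top' else [(319,239)]
    g=cv2.inRange(hsv,(45,120,40),(85,255,255))
    yy,xx=np.mgrid[:400,:640]
    g[(xx-c[0][0])**2+(yy-c[0][1])**2>11**2]=0
    v,u=np.nonzero(g); print(n,'button px',u.mean(),v.mean(),len(u)); rays[n]=(u.mean(),v.mean())
    C=cloud(p,g>0); print('button cloud med',np.median(C,0))
    m=vision.trace('tester',p)[0]['mask']; C=cloud(p,m)
    h=C[(C[:,2]>.03)&(C[:,2]<.05)]; print('z',np.median(h[:,2]))
    r=cv2.minAreaRect(h[:,:2].astype(np.float32)); print('housing',r, len(h))
    m=vision.trace('lens',p)[0]['mask']; C=cloud(p,m); t=C[C[:,2]>.04]
    print('lens top',np.median(C[:,2]),np.percentile(C[:,2],95),cv2.minEnclosingCircle(t[:,:2].astype(np.float32)),t.mean(0),len(t))
    v,u=np.nonzero(m);print('lens px',u.min(),u.max(),v.min(),v.max())
    b=cv2.inRange(hsv,(105,120,60),(125,255,255)); b[(xx-320)**2+(yy-208)**2>22**2]=0
    C=cloud(p,b>0); C=C[C[:,2]>.016]; 
    if len(C): print('walls',C.min(0),C.max(0),C.mean(0),len(C))
    cv2.imwrite(f'pics/{n}1.png',cv2.resize(p['img'][140:290,240:400],None,fx=4,fy=4,interpolation=cv2.INTER_CUBIC))
# triangulate button
A=[];B=[]
for n,p in P.items():
    a=world(p,rays[n],z=0.)[0];b=world(p,rays[n],z=.1)[0];d=(b-a)/np.linalg.norm(b-a);M=np.eye(3)-np.outer(d,d);A.append(M);B.append(M@a)
print('button tri',np.linalg.solve(sum(A),sum(B)))
```

```text
top button px 345.2340425531915 178.77659574468086 94
button cloud med [ 0.6308 -0.0783  0.0621]
z 0.04111173723262029
housing ((0.631568431854248, 0.0003323480486869812), (0.0806112140417099, 0.2399294525384903), 1.6484878063201904) 2012
lens top 0.04907846094894208 0.05337622197529636 ((0.4305713176727295, 0.01000850461423397), 0.027285318821668625) [0.429  0.0098 0.0495] 260
lens px 307 325 239 259
walls [ 0.5424 -0.0459  0.0168] [0.5838 0.0403 0.0278] [ 0.5629 -0.0042  0.0227] 102
scene button px nan nan 0<stdin>:11: RuntimeWarning: Mean of empty slice.
  ret = ret.dtype.type(ret / rcount)
Traceback (most recent call last):
  File "h.py", line 15, in cloud
    v,u=np.nonzero(m&(p['depth']>0)); return world(p,np.c_[u,v],depth=p['depth'][v,u])
                                             ~~~~~^^^^^^^^^^^^^^^^^^^^^^^^^^^^^^^^^^^^
  File "h.py", line 8, in world
    r=cv2.undistortPoints(uv,K(p),np.array(p['D'],float)).reshape(-1,2); r=np.c_[r,np.ones(len(r))]
      ~~~~~~~~~~~~~~~~~~~^^^^^^^^^^^^^^^^^^^^^^^^^^^^^^^^
cv2.error: OpenCV(4.12.0) /io/opencv/modules/calib3d/src/undistort.dispatch.cpp:347: error: (-215:Assertion failed) CV_IS_MAT(_src) && CV_IS_MAT(_dst) && (_src->rows == 1 || _src->cols == 1) && (_dst->rows == 1 || _dst->cols == 1) && _src->cols + _src->rows - 1 == _dst->rows + _dst->cols - 1 && (CV_MAT_TYPE(_src->type) == CV_32FC2 || CV_MAT_TYPE(_src->type) == CV_64FC2) && (CV_MAT_TYPE(_dst->type) == CV_32FC2 || CV_MAT_TYPE(_dst->type) == CV_64FC2) in function 'cvUndistortPointsInternal'
```

View pics/top1.png

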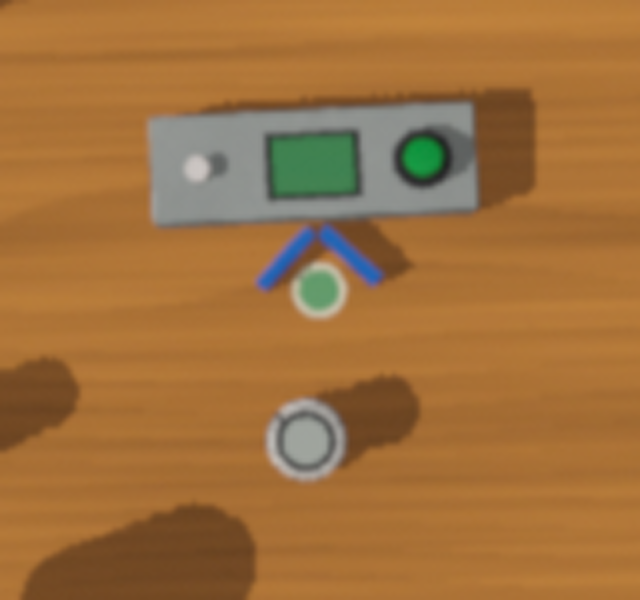

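The crop confirms the window at image pixel (320,212), the button at (345.5,179) and the lens at (316.5,250). The tester is turned slightly. I'll check this against the scene camera.

Run:
```python
from h import *
np.set_printoptions(precision=4,suppress=True)
yy,xx=np.mgrid[:400,:640]
P={n:vision.snapshot(n) for n in('top','scene')}
A={'button':[[],[]],'lens':[[],[]]}
for n,p in P.items():
    hsv=cv2.cvtColor(p['img'],cv2.COLOR_BGR2HSV)
    c={'top':(345,179),'scene':(319,239)}[n]; w={'top':(320,212),'scene':(318,210)}[n]
    g=((hsv[...,0]>50)&(hsv[...,0]<85)&(hsv[...,1]>130))
    b=g&((xx-c[0])**2+(yy-c[1])**2<100); C=cloud(p,b)
    v,u=np.nonzero(b);print(n,'button',u.mean(),v.mean(),len(u),np.median(C,0),np.percentile(C[:,2],[10,90]))
    k={'button':(u.mean(),v.mean())}
    wm=(hsv[...,0]>40)&(hsv[...,0]<85)&(hsv[...,1]>50)&((xx-w[0])**2+(yy-w[1])**2<80)
    v,u=np.nonzero(wm);print('window',u.mean(),v.mean(),len(u),world(p,(u.mean(),v.mean()),z=0.))
    m=vision.trace('lens',p)[0]['mask'];C=cloud(p,m);t=C[(C[:,2]>.042)]
    print('lens',len(t),cv2.minEnclosingCircle(t[:,:2].astype(np.float32)),np.percentile(C[:,2],[5,50,95]))
    m=vision.trace('tester',p)[0]['mask'];C=cloud(p,m);h=C[(C[:,2]>.036)&(C[:,2]<.046)]
    print('housing',cv2.minAreaRect(h[:,:2].astype(np.float32)))
    a=world(p,k['button'],z=0.)[0];bb=world(p,k['button'],z=.1)[0];d=(bb-a)/np.linalg.norm(bb-a);M=np.eye(3)-np.outer(d,d);A['button'][0].append(M);A['button'][1].append(M@a)
print('tri',np.linalg.solve(sum(A['button'][0]),sum(A['button'][1])))
```

```text
top button 345.438202247191 178.73033707865167 89 [ 0.6308 -0.0794  0.0614] [0.0535 0.0662]
window 319.2631578947368 211.97368421052633 76 [[ 0.54  -0.002  0.   ]]
lens 261 ((0.4304898679256439, 0.010023553855717182), 0.027268365025520325) [0.0014 0.0487 0.0528]
housing ((0.6314146518707275, 0.0005740746855735779), (0.0804302841424942, 0.2397019863128662), 1.9195857048034668)Traceback (most recent call last):
  File "<stdin>", line 10, in <module>
  File "h.py", line 15, in cloud
    v,u=np.nonzero(m&(p['depth']>0)); return world(p,np.c_[u,v],depth=p['depth'][v,u])
                                             ~~~~~^^^^^^^^^^^^^^^^^^^^^^^^^^^^^^^^^^^^
  File "h.py", line 8, in world
    r=cv2.undistortPoints(uv,K(p),np.array(p['D'],float)).reshape(-1,2); r=np.c_[r,np.ones(len(r))]
      ~~~~~~~~~~~~~~~~~~~^^^^^^^^^^^^^^^^^^^^^^^^^^^^^^^^
cv2.error: OpenCV(4.12.0) /io/opencv/modules/calib3d/src/undistort.dispatch.cpp:347: error: (-215:Assertion failed) CV_IS_MAT(_src) && CV_IS_MAT(_dst) && (_src->rows == 1 || _src->cols == 1) && (_dst->rows == 1 || _dst->cols == 1) && _src->cols + _src->rows - 1 == _dst->rows + _dst->cols - 1 && (CV_MAT_TYPE(_src->type) == CV_32FC2 || CV_MAT_TYPE(_src->type) == CV_64FC2) && (CV_MAT_TYPE(_dst->type) == CV_32FC2 || CV_MAT_TYPE(_dst->type) == CV_64FC2) in function 'cvUndistortPointsInternal'
```

Emit:
jog_arm:
  xyz:
    - [0.016,0.1,0]
    - [0.016,0.1,0]
    - [0.016,0.1,0]
    - [0.016,0.1,0]
    - [0.016,0.1,0]
    - [0.016,0.1,0]
    - [0.016,0.1,0]
    - [0.016,0.1,0]
  rotation:
    - [0,0,-0.25]
    - [0,0,-0.25]
    - [0,0,-0.25]
    - [0,0,-0.25]
    - [0,0,0]
    - [0,0,0]
    - [0,0,0]
    - [0,0,0]
  hand: [0.53,0.53,0.53,0.53,0.53,0.53,0.53,0.53]

```text
time: 2.5
ee_pos: [0.3557, -0.1795, 0.2316]
tool_rot: [180.0, -0.1, -3.4]
ft_force: [1.6, -0.4, 1.3]
gripper_width: 0.0202
grip_force: 0.0
```

Emit:
jog_arm:
  xyz:
    - [0.016,0.1,0]
    - [0.016,0.1,0]
    - [0.016,0.1,0]
    - [0.012,0.091,0]
    - [0,0,0]
    - [0,0,0]
    - [0,0,0]
  rotation:
    - [0,0,0]
    - [0,0,0]
    - [0,0,0]
    - [0,0,0]
    - [0,0,0]
    - [0,0,0]
    - [0,0,0]
  hand: [0.53,0.53,0.53,0.53,0.53,0.53,0.53]

```text
time: 3.38
ee_pos: [0.3852, 0.0132, 0.2313]
tool_rot: [180.0, 0.0, -3.5]
ft_force: [-0.8, 0.1, -0.2]
gripper_width: 0.0202
grip_force: 0.0
```

Emit:
jog_arm:
  xyz:
    - [-0.006,0.002,-0.07]
    - [0,0,-0.07]
    - [0,0,-0.07]
    - [0,0,-0.07]
    - [0,0,-0.06]
    - [0,0,0]
    - [0,0,0]
  rotation:
    - [0,0,0]
    - [0,0,0]
    - [0,0,0]
    - [0,0,0]
    - [0,0,0]
    - [0,0,0]
    - [0,0,0]
  hand: [0.53,0.53,0.53,0.53,0.53,0.53,0.53]

```text
time: 4.25
ee_pos: [0.3829, 0.015, 0.0621]
tool_rot: [180.0, -0.0, -3.4]
ft_force: [-0.0, -0.2, 0.6]
gripper_width: 0.02
grip_force: 0.0
```

Emit:
jog_arm:
  xyz:
    - [0,0,-0.04]
    - [0,0,-0.04]
    - [0,0,-0.024]
    - [0,0,0]
    - [0,0,0]
  rotation:
    - [0,0,0]
    - [0,0,0]
    - [0,0,0]
    - [0,0,0]
    - [0,0,0]
  hand: [0.53,0.53,0.53,0.53,0.53]

```text
time: 4.88
ee_pos: [0.3829, 0.0155, 0.01]
tool_rot: [-180.0, -0.1, -3.4]
ft_force: [-0.1, 0.3, -0.4]
gripper_width: 0.02
grip_force: 0.0
```

Run:
```python
from h import *
p=vision.snapshot('scene');cv2.imwrite('pics/s2.png',cv2.resize(p['img'][120:270,220:420],None,fx=4,fy=4,interpolation=cv2.INTER_CUBIC))
```

```text
(no output)
```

View pics/s2.png

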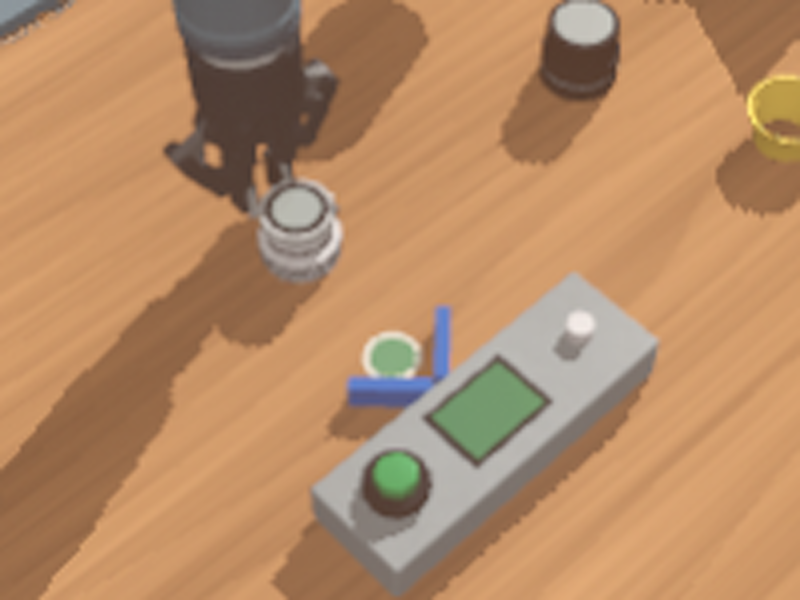

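The fingers stand behind the upright lens (crop 298,225) and the V (crop 400,365) is clear ahead. I'll push slowly.

Emit:
jog_arm:
  xyz:
    - [0.01,-0.0013,0]
    - [0.01,-0.0013,0]
    - [0.01,-0.0013,0]
    - [0.01,-0.0013,0]
    - [0.01,-0.0013,0]
    - [0.01,-0.0013,0]
    - [0.01,-0.0013,0]
    - [0.01,-0.0013,0]
  rotation:
    - [0,0,0]
    - [0,0,0]
    - [0,0,0]
    - [0,0,0]
    - [0,0,0]
    - [0,0,0]
    - [0,0,0]
    - [0,0,0]
  hand: [0.53,0.53,0.53,0.53,0.53,0.53,0.53,0.53]

```text
time: 5.92
ee_pos: [0.4229, 0.0102, 0.0093]
tool_rot: [-180.0, -0.0, -3.4]
ft_force: [-2.6, 0.6, 1.4]
gripper_width: 0.02
grip_force: 1.1
```

Emit:
jog_arm:
  xyz:
    - [0.01,-0.0013,0]
    - [0.01,-0.0013,0]
    - [0.01,-0.0013,0]
    - [0.01,-0.0013,0]
    - [0.01,-0.0013,0]
    - [0.01,-0.0013,0]
    - [0.01,-0.0013,0]
    - [0.01,-0.0013,0]
  rotation:
    - [0,0,0]
    - [0,0,0]
    - [0,0,0]
    - [0,0,0]
    - [0,0,0]
    - [0,0,0]
    - [0,0,0]
    - [0,0,0]
  hand: [0.53,0.53,0.53,0.53,0.53,0.53,0.53,0.53]

```text
time: 6.92
ee_pos: [0.4627, 0.005, 0.0093]
tool_rot: [180.0, 0.0, -3.4]
ft_force: [-2.2, 0.4, 0.7]
gripper_width: 0.0201
grip_force: 1.2
```

```bash
cat >> h.py <<'E'
def lens(p):
    for d in vision.trace('lens',p)[:2]:
        C=cloud(p,d['mask']);t=C[(C[:,2]>.042)&(C[:,2]<.06)]
        if len(t)>20:
            c,r=cv2.minEnclosingCircle(t[:,:2].astype(np.float32)); print('lens',round(d['score'],2),np.round(c,4),round(r,4),t.mean(0).round(4),len(t))
E
python3 - <<'E'
from h import *
for n in('top','scene'):
    p=vision.snapshot(n);print(n);lens(p);cv2.imwrite(f'pics/{n}3.png',p['img'])
E
```

```text
top
scene
lens 0.8 [0.5    0.0018] 0.0275 [ 5.013e-01 -4.000e-04  4.790e-02] 261
```

Emit:
jog_arm:
  xyz:
    - [0.01,-0.0013,0]
    - [0.01,-0.0013,0]
    - [0.01,-0.0013,0]
    - [0.01,-0.0013,0]
    - [0.01,-0.0013,0]
    - [0.01,-0.0013,0]
    - [0.01,-0.0013,0]
  rotation:
    - [0,0,0]
    - [0,0,0]
    - [0,0,0]
    - [0,0,0]
    - [0,0,0]
    - [0,0,0]
    - [0,0,0]
  hand: [0.53,0.53,0.53,0.53,0.53,0.53,0.53]

```text
time: 8.0
ee_pos: [0.4977, 0.0005, 0.0093]
tool_rot: [-180.0, 0.0, -3.4]
ft_force: [-1.5, -0.2, 1.1]
gripper_width: 0.0201
grip_force: 0.8
```

Emit:
jog_arm:
  xyz:
    - [0.003,0,0]
    - [0.003,0,0]
  rotation:
    - [0,0,0]
    - [0,0,0]
  hand: [0.53,0.53]

```text
time: 8.25
ee_pos: [0.5002, 0.0004, 0.0092]
tool_rot: [180.0, 0.0, -3.4]
ft_force: [-1.5, 0.2, 1.5]
gripper_width: 0.02
grip_force: 0.9
```

Emit:
jog_arm:
  xyz:
    - [0.002,0,0]
    - [0.002,0,0]
  rotation:
    - [0,0,0]
    - [0,0,0]
  hand: [0.53,0.53]

```text
time: 8.5
ee_pos: [0.5016, 0.0005, 0.0092]
tool_rot: [180.0, 0.1, -3.4]
ft_force: [-3.9, 0.6, 1.2]
gripper_width: 0.0201
grip_force: 2.1
```

Emit:
jog_arm:
  xyz:
    - [0.002,0,0]
    - [0.001,0,0]
  rotation:
    - [0,0,0]
    - [0,0,0]
  hand: [0.53,0.53]

```text
time: 8.75
ee_pos: [0.5017, 0.0005, 0.009]
tool_rot: [180.0, 0.2, -3.4]
ft_force: [-8.1, -0.4, 5.8]
gripper_width: 0.0198
grip_force: 3.8
```

Emit:
jog_arm:
  xyz:
    - [-0.006,0,0]
    - [-0.01,0,0]
    - [-0.02,0,0]
  rotation:
    - [0,0,0.17]
    - [0,0,0]
    - [0,0,0]
  hand: [0.53,1,1]

```text
time: 9.12
ee_pos: [0.4865, 0.0007, 0.0095]
tool_rot: [-180.0, -0.1, 1.6]
ft_force: [-0.1, -0.9, -1.1]
gripper_width: 0.0004
grip_force: 0.0
```

Run:
```python
from h import *
for n in('top','scene'):
    p=vision.snapshot(n);print(n);lens(p)
cv2.imwrite('pics/s4.png',cv2.resize(p['img'][170:270,270:390],None,fx=6,fy=6,interpolation=cv2.INTER_CUBIC))
```

```text
top
lens 0.56 [0.5536 0.0045] 0.0164 [0.5552 0.0053 0.0492] 53
scene
lens 0.75 [ 0.5379 -0.0023] 0.0273 [ 0.5391 -0.0038  0.0478] 281
```

View pics/s4.png

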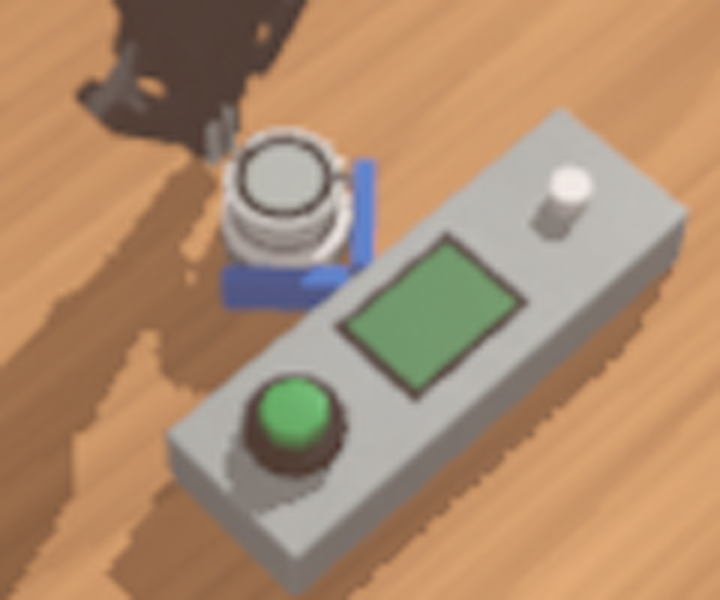

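The lens stands upright in the V at crop (285,190), near both walls. I'll give it one confirming nudge with the fingers shut.

Emit:
jog_arm:
  xyz:
    - [0,-0.007,0]
    - [0.01,0,0]
    - [0.01,0,0]
    - [0.005,0,0]
  rotation:
    - [0,0,0]
    - [0,0,0]
    - [0,0,0]
    - [0,0,0]
  hand: [1,1,1,1]

```text
time: 9.82
ee_pos: [0.4991, -0.0029, 0.0093]
tool_rot: [-180.0, -0.0, 1.7]
ft_force: [0.3, -0.3, 0.5]
gripper_width: 0.0002
grip_force: 0.0
```

Emit:
jog_arm:
  xyz:
    - [0.002,0,0]
    - [0.002,0,0]
  rotation:
    - [0,0,0]
    - [0,0,0]
  hand: [1,1]

```text
time: 10.07
ee_pos: [0.4998, -0.003, 0.0092]
tool_rot: [180.0, 0.1, 1.7]
ft_force: [-2.0, 0.4, 1.8]
gripper_width: -0.0
grip_force: 1.2
```

Emit:
jog_arm:
  xyz:
    - [0.002,0,0]
    - [0.002,0,0]
  rotation:
    - [0,0,0]
    - [0,0,0]
  hand: [1,1]

```text
time: 10.32
ee_pos: [0.4999, -0.003, 0.0089]
tool_rot: [180.0, 0.3, 1.7]
ft_force: [-7.6, 2.1, 5.8]
gripper_width: 0.0
grip_force: 3.8
```

Emit:
jog_arm:
  xyz:
    - [-0.01,0,0]
    - [-0.03,0,0]
    - [-0.06,0,0]
    - [-0.02,0,0.08]
    - [0,0,0.1]
    - [0,0,0.1]
  rotation:
    - [0,0,0]
    - [0,0,0]
    - [0,0,0]
    - [0,0,0]
    - [0,0,0]
    - [0,0,0]
  hand: [1,1,1,1,1,1]

```text
time: 11.08
ee_pos: [0.4413, -0.0031, 0.1506]
tool_rot: [180.0, 0.0, 1.7]
ft_force: [1.1, 0.9, -0.4]
gripper_width: -0.0
grip_force: 0.0
```

Run:
```python
from h import *
for n in('top','scene'):
    p=vision.snapshot(n);print(n);lens(p)
```

```text
top
scene
lens 0.92 [ 0.5372 -0.0026] 0.0279 [ 0.5391 -0.0037  0.0479] 285
```

Stalled firmly at x 0.4999, so the lens centre is at about 0.540, which is home. Next is the button.

Emit:
jog_arm:
  xyz:
    - [0.076,-0.03,0]
    - [0.076,-0.03,0]
    - [0.076,-0.03,0]
    - [0.076,-0.03,0]
    - [0.076,-0.031,0]
    - [0,0,0]
    - [0,0,0]
  rotation:
    - [0,0,0]
    - [0,0,0]
    - [0,0,0]
    - [0,0,0]
    - [0,0,0]
    - [0,0,0]
    - [0,0,0]
  hand: [1,1,1,1,1,1,1]

```text
time: 12.15
ee_pos: [0.6305, -0.0778, 0.1474]
tool_rot: [-180.0, 0.2, 1.8]
ft_force: [0.5, 0.2, 0.2]
gripper_width: -0.0002
grip_force: 0.0
```

Emit:
jog_arm:
  xyz:
    - [0,0,-0.05]
    - [0,0,-0.05]
    - [0,0,-0.04]
    - [0,0,0]
    - [0,0,0]
  rotation:
    - [0,0,0]
    - [0,0,0]
    - [0,0,0]
    - [0,0,0]
    - [0,0,0]
  hand: [1,1,1,1,1]

```text
time: 12.78
ee_pos: [0.6327, -0.0783, 0.08]
tool_rot: [180.0, -0.1, 1.7]
ft_force: [1.0, 1.0, -0.2]
gripper_width: -0.0001
grip_force: 0.0
```

Run:
```python
from h import *
p=vision.snapshot('scene')
cv2.imwrite('pics/s5.png',cv2.resize(p['img'][170:270,270:390],None,fx=6,fy=6,interpolation=cv2.INTER_CUBIC))
```

```text
(no output)
```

View pics/s5.png

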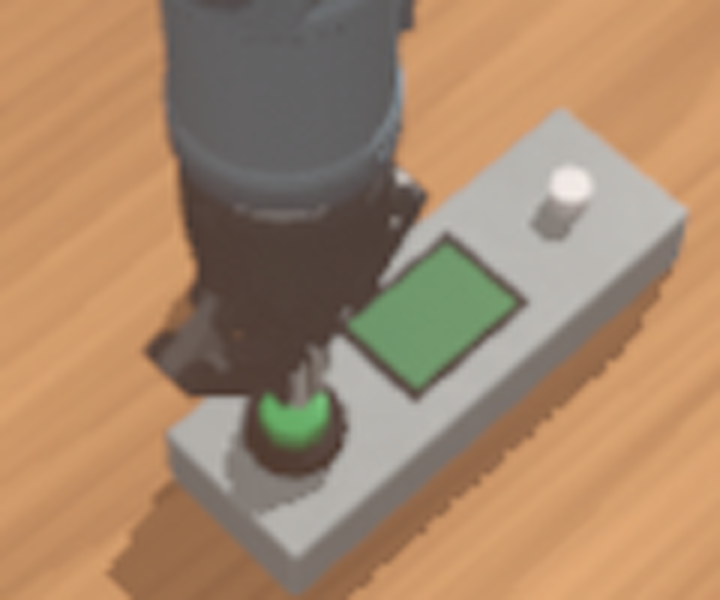

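The fingertips are over the button (crop 295,405). Now I'll descend gently, watching the force.

Emit:
jog_arm:
  xyz:
    - [0,0,-0.01]
    - [0,0,-0.006]
    - [0,0,-0.004]
    - [0,0,-0.004]
    - [0,0,0]
  rotation:
    - [0,0,0]
    - [0,0,0]
    - [0,0,0]
    - [0,0,0]
    - [0,0,0]
  hand: [1,1,1,1,1]

```text
time: 13.45
ee_pos: [0.6322, -0.0785, 0.0671]
tool_rot: [-180.0, 0.0, 1.7]
ft_force: [-0.9, 0.3, -0.1]
gripper_width: -0.0002
grip_force: 0.0
```

Emit:
jog_arm:
  xyz:
    - [0,0,-0.004]
    - [0,0,-0.004]
  rotation:
    - [0,0,0]
    - [0,0,0]
  hand: [1,1]

```text
time: 13.7
ee_pos: [0.6324, -0.0785, 0.0632]
tool_rot: [180.0, -0.0, 1.7]
ft_force: [-0.7, 0.8, -0.5]
gripper_width: 0.0004
grip_force: 0.0
```

Emit:
jog_arm:
  xyz:
    - [0,0,-0.004]
    - [0,0,-0.002]
  rotation:
    - [0,0,0]
    - [0,0,0]
  hand: [1,1]

```text
time: 13.95
ee_pos: [0.6324, -0.0785, 0.0603]
tool_rot: [180.0, 0.0, 1.7]
ft_force: [-0.9, -0.6, 2.8]
gripper_width: 0.0001
grip_force: 1.2
```

Contact was made at about 0.062.

Emit:
jog_arm:
  xyz:
    - [0,0,-0.004]
    - [0,0,-0.004]
  rotation:
    - [0,0,0]
    - [0,0,0]
  hand: [1,1]

```text
time: 14.2
ee_pos: [0.6324, -0.0785, 0.0564]
tool_rot: [180.0, -0.0, 1.7]
ft_force: [-0.7, 0.5, 5.1]
gripper_width: -0.0003
grip_force: 2.3
```

Emit:
jog_arm:
  xyz:
    - [0,0,-0.004]
    - [0,0,-0.002]
  rotation:
    - [0,0,0]
    - [0,0,0]
  hand: [1,1]

```text
time: 14.45
ee_pos: [0.6325, -0.0785, 0.0557]
tool_rot: [180.0, 0.0, 1.7]
ft_force: [-12.0, 0.5, 29.1]
gripper_width: -0.0001
grip_force: 14.5
```

Emit:
jog_arm:
  xyz:
    - [0,0,-0.002]
    - [0,0,-0.002]
  rotation:
    - [0,0,0]
    - [0,0,0]
  hand: [1,1]

```text
time: 14.7
ee_pos: [0.6326, -0.0785, 0.0554]
tool_rot: [179.9, 0.0, 1.7]
ft_force: [-15.6, 0.8, 42.9]
gripper_width: 0.0001
grip_force: 21.6
```

It bottomed out after about 6 mm. Releasing straight up and retreating.

Emit:
jog_arm:
  xyz:
    - [0,0,0.012]
    - [0,0,0.02]
    - [0,0,0.06]
    - [0,0,0.1]
    - [0,0,0.1]
    - [0,0,0]
    - [0,0,0]
  rotation:
    - [0,0,0]
    - [0,0,0]
    - [0,0,0]
    - [0,0,0]
    - [0,0,0]
    - [0,0,0]
    - [0,0,0]
  hand: [1,1,1,1,1,1,1]

```text
time: 15.58
ee_pos: [0.6318, -0.0786, 0.1965]
tool_rot: [-180.0, 0.1, 1.7]
ft_force: [0.6, -0.1, -0.2]
gripper_width: 0.0003
grip_force: 0.0
```

Emit:
jog_arm:
  xyz:
    - [0,-0.1,0]
    - [0,-0.1,0]
    - [0,-0.1,0]
    - [0,-0.1,0]
    - [0,0,0]
    - [0,0,0]
  rotation:
    - [0,0,0]
    - [0,0,0]
    - [0,0,0]
    - [0,0,0]
    - [0,0,0]
    - [0,0,0]
  hand: [1,1,1,1,1,1]

```text
time: 16.32
ee_pos: [0.6316, -0.2774, 0.1954]
tool_rot: [-179.9, 0.1, 1.7]
ft_force: [-0.2, 0.5, 0.1]
gripper_width: -0.0002
grip_force: 0.0
```

Run:
```python
from h import *
for n in('top','scene'):
    p=vision.snapshot(n);print(n);lens(p)
    print([ (d['at'],d['score']) for d in vision.recognise('test_button_top',p)[:2]])
    if n=='top': a=cv2.resize(p['img'][160:240,270:370],(400,320),interpolation=cv2.INTER_CUBIC)
b=cv2.resize(p['img'][180:260,290:390],(400,320),interpolation=cv2.INTER_CUBIC)
cv2.imwrite('pics/f6.png',np.hstack([a,b]))
```

```text
top
lens 0.73 [ 0.5401 -0.0015] 0.0274 [ 0.5389 -0.0023  0.0496] 260
[([0.6321, -0.0769, 0.0579], 0.39)]
scene
lens 0.86 [ 0.5369 -0.0022] 0.0279 [ 0.5387 -0.0042  0.0479] 279
[([0.6375, -0.0788, 0.0601], 0.64), ([0.6146, -0.3469, 0.0247], 0.21)]
```

View pics/f6.png

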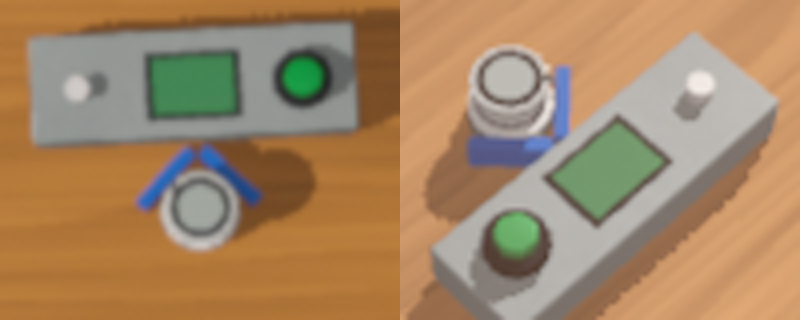

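Both views show the lens upright against both walls, at (200,205) in the left half and (510,95) in the right. The button is back up, and the lens measures (0.540, -0.002), which is the seat.

```bash
python3 -c "
from rig import env
print(env.sign_off())"
```

```text
the job is handed in; nothing more can be done
None
```

The lens stands upright at the seat against both blue walls, the green button was pressed fully down after that and is back up, and the job is handed in at about 16.5 s of the 56 s.

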